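# Lever open a fume extractor's intake flap and push its nozzle onto the spigot

## Task

Get the solder-fume extractor ready: with the blade of the red-handled screwdriver in the notch at its front, lever up the latched grey intake flap so that it springs open (do not pull it up with the gripper), and lay the screwdriver back down flat on the bench. Then push the bare metal nozzle tube, which stands somewhere on the bench, socket end first and fully home onto the slanting spigot inside the intake, with the low side of its slanted mouth towards the front of the extractor, and let go. Leave the other things on the bench where they are.

Things in the scene. Friction and masses are not known exactly. Their poses are not given: they have to be found in the camera images.
- extractor: White solder-fume extractor, fixed, 210 deep x 160 wide x 150 mm high. Origin: centre of its underside; front faces its -x, z up. Front wall at x = -105, 75 mm high; from there the intake face slopes up to the rear at 35 deg for 130 mm, then a flat top. Pry notch in the front wall at y = 0: 32 mm wide, 14 mm deep into the wall, open from its sill at z = 52 up to the flap's front edge at z = 75 mm.
- flap_hinge (a joint): Hinge of the intake flap, rad: 0 shut on the slope, 1.95 fully open (stands behind the spigot, leaning 22 deg back from the spigot's axis). A roller catch holds it shut: about 2 to 4 N up at the front edge, over 5 mm, frees it; then a damped spring swings it open in about 2 s and keeps it open.
- flap: Grey intake flap, a plate 117 x 100 x 5 mm with black pad on top, hinged along its upper rear edge; origin on the hinge axis, -x along the plate to its front edge.
- pry_edge (a point): Middle of the flap's lower front edge (marked by a yellow bar), which bridges the pry notch flush with the front wall: here the blade goes under. Turns with the flap; while shut x points up the slope, y to the extractor's left, z out of the slope.
- spigot (a point): Fixed aluminium tube, 32 mm outside, 38 mm long, tip bevelled 2 mm, in the intake recess under the flap. Origin: centre of its foot on the recess floor; z out along the spigot, 35 deg from vertical, leaning to the extractor's front; x up the slope, -x to the extractor's front. Recess 86 mm square round it (44 mm in front of the spigot's axis), 45 mm deep: its mouth is the plane z = 45 mm.
- nozzle: Loose aluminium nozzle tube, 40 mm outside, 34.4 mm inside, open at both ends, standing upright; 60 to 130 g. Origin: centre of its lower (socket) end, z along the tube. Mouth cut aslant: wall 96 mm high on its -x side (low side), 126 mm on its +x side. Two thin dark bands at 6 and 50 mm. Home: socket end on the recess floor round the spigot.
- mouth_low (a point): Point on the rim of the nozzle's slanted mouth at its lowest place (96 mm above the socket end, 20 mm off the axis to the nozzle's -x).
- screwdriver_red: Flat screwdriver with red handle, 222 mm long, lying. Origin: on the bench under mid-length; +y to the blade. Handle y = -108 to -12 mm, 20 to 28 mm thick, axis 14 mm above the bench; grip near y = -60 (centre of mass). Shaft 5 mm thick; blade tip at y = 111, 5 mm above the bench (axis dips 2.7 deg), 8 mm wide standing on edge, 3 mm thick. 110 g; may pitch 2 deg in the grip.
- torch: Black torch standing upright, 34 mm across, 106 mm high. Bystander; origin under its centre.
- flux_bottle: Small brown bottle with black cap, 39 mm across, 84 mm high. Bystander; origin under its centre.
- wago_box: Small brown carton, 96 x 62 x 46 mm. Bystander; origin under its centre.
- breaker_loose_1: Loose white circuit breaker standing on edge, 92 x 18 x 78 mm. Bystander; origin under its centre.
- terminal_strip: White screw terminal strip, 17 x 94 x 18 mm, long in its y. Bystander; origin under its centre.
- side_cutters: Side cutters with red and blue handles, 150 x 47 x 16 mm, lying flat, long in x. Bystander; origin under its centre.
Things that resemble listed ones, but are neither listed nor needed, are in the scene too. Leave any blue or purple look-alike of the nozzle alone.

How it is judged:
By the outcome, as a careful person would: the job done as asked, in the order asked, and still so for the second after the job is handed in, with the robot touching nothing.
It also fails if it takes over 64 s, if anything falls off the work surface, if the arm or the gripper's body presses on something with over 40 N, if the wrist force passes 120 N, or if a joint passes its speed limit or range.

## Robot

A 6-joint arm with a two-finger parallel gripper is mounted at the origin on a cart in front of the work surface, level with it; the furniture and walls round the work are solid. World frame = base frame: x ahead of the robot, y to its left, z up, the work surface at z = 0. Lengths are in m, angles in rad, forces in N, time in s.
With the tool pointing down it reaches from about 0.375 to 0.825 m from the base axis. Payload 5.5 kg.
Tool frame: the origin (TCP) lies midway between the tips of the shut fingers; the grasp point (between the pads) lies 19 mm behind it; z points along the fingers, y is the line along which they close (so a half turn about z gives the same grasp; the last joint's range is limited). The gripper opens to 85 mm and grips with 20 to 120 N. Pads are 22 mm wide; open, the fingers measure 114 mm over their backs; the gripper's body (76 mm by 85 mm) begins 54 mm behind the grasp point. The pads swing forward as they close: fully open they stand 13 mm farther back than shut.
Start: joints at [-1.102, 0.314, -0.047, 1.21, 0, 1.571], TCP at [0.271, -0.535, 0.231] pointing down, gripper open.
Joint ranges: [-2.67, 2.67], [-0.69, 1.73], [-1.03, 1.25], [-2.08, 2.16], [-1.42, 1.45], [-3.14, 3.14]. Speed limits (rad/s): [2.39, 2.39, 3.01, 3.14, 3.14, 3.14].

## Interface

Orientations are given as a unit quaternion [x, y, z, w].
In Python, from workcell import * gives the robot as it stands.
- The arm moves only by the tool servo_tool, never from a script. Its argument "motion" is a list of rows, each a list of 7 numbers: the shift along the tool's x, y, z in m, then the turn, a rotation vector about the tool's x, y, z in degrees, then the finger opening in m, from 0 to 0.0854. In form: [[dx, dy, dz, ax, ay, az, gripper], ...]. A call has exactly 5 rows; each row is the pose to reach, as a shift and turn from the pose commanded when the call began, along the tool's axes at that moment; what a row does not reach only later rows make up. A row lasts 1/8 s, in which the tool goes at most 62.5 mm and 10.7 degrees, less where a joint would pass 70% of its speed; a pose out of reach is approached as far as the arm can. A call with a gripper value outside its range is refused whole. The fingers move at their own pace and stop on an object; "force" is the grip in N (left out, the last holds). Time passes only in rows, so rows that repeat a pose let the fingers close, or fill a call up. It gives the time, the measured TCP pose, the force, the opening and the grip force at its end, in the units of the state.
- get_state(): the state, without advancing time (a new reading comes with each control period).
- camera(name): name is "scene" or "side" or "wrist"; returns a dict with "img" (480x640x3 uint8, blue, green, red), "camera_matrix" (3x3 intrinsics, pixels), "distortion" ([k1, k2, p1, p2, k3] as OpenCV has them; the pictures are not rectified), "R" (3x3) and "t" (3): a world point X has camera coordinates R X + t; the wrist camera has in their place "T_tool_cam" (4x4, takes a point from camera to tool coordinates, whose origin is the TCP and whose axes are the flange's). Camera axes: x right, y down, z forward; pixel columns grow to the right and rows downward; lengths in m; the calibration is good to about 2 mm. A picture is of the moment at which its call begins: read the wrist's pose just before it. There is no depth.
- job_done(): hands the job in; it is judged then, once.
The state is a dict: "clock": time; "qpos": joint angles; "qvel": joint speeds; "tau": joint torques, N m; "tool_pos": TCP position; "tcp_rot": TCP orientation; "force": force on the tool from outside, world axes, zero at the start; "ft_torque": the same for the moment, N m; "width": finger opening in m; "finger_force": force on a finger pad.
Only numpy, scipy, OpenCV 4.12 (cv2) and the standard library are available. Lean on these libraries where they do the work, as an engineer would, in place of code of your own. Each camera call takes 0.05 s, during which the arm holds its last target. There are 200 camera calls.

## Working session

There is one attempt and no reset: what is moved stays moved. The work goes in short steps, Python scripts to look and compute and a tool call to move; the robot and the scene stay as the last step left them, time stands still between calls to the robot, and variables do not carry over. Pictures are saved under pics/ and viewed, at most 10 in all, crops included, and the job is handed in when it is done.

Besides the shell and the picture viewer there is one more tool, called after "Call:" as name(argument=value, ...), one argument or row to a line, values as JSON. servo_tool: Moves the arm, as the interface text tells. Its arguments: {"type":"object","properties":{"motion":{"type":"array","items":{"type":"array","items":{"type":"number"}}},"force":{"type":"number"}},"required":["motion"]}

```bash
mkdir -p pics; ls; python3 - <<'E'
from workcell import *
import cv2,pickle
s=get_state();print(s)
for n in("scene","side"):
    c=camera(n);pickle.dump(c,open(f"pics/{n}.pkl","wb"));cv2.imwrite(f"pics/{n}0.png",c["img"])
    print(n,c["camera_matrix"],c["distortion"],c["R"],c["t"])
c=camera("wrist");print(c["T_tool_cam"],c["camera_matrix"],c["distortion"])
E
```

```text
pics
{'clock': 0.0, 'qpos': array([-1.10198370e+00,  3.14230867e-01, -4.80643971e-02,  1.21022762e+00,
        2.86641056e-06,  1.57080606e+00]), 'qvel': array([-0.00045424, -0.00090536,  0.00199195,  0.00109625,  0.00088465,
        0.00074731]), 'tau': array([ 9.43150408e-04, -5.39591110e+01,  3.39744973e+01,  1.93147862e-02,
       -1.73090461e-05, -5.47502481e-06]), 'tool_pos': array([ 0.27083313, -0.53474132,  0.23043812]), 'tcp_rot': array([ 9.72653175e-01,  2.32260751e-01, -1.99120484e-04, -8.40004039e-04]), 'force': array([ 0.57580252, -0.57270938, -0.84743156]), 'ft_torque': array([ 0.01942582,  0.00835744, -0.02869244]), 'finger_force': 0.0, 'width': 0.08518680766168249}
scene [[593.29025437   0.         314.34884838]
 [  0.         593.29025437 238.03201663]
 [  0.           0.           1.        ]] [0.05047867 0.         0.         0.         0.        ] [[-0.59859402 -0.80095362  0.01258973]
 [-0.59211551  0.43182389 -0.68038765]
 [ 0.53952241 -0.41473055 -0.73274425]] [0.37550046 0.35824318 1.20064868]
side [[446.53292822   0.         313.77967995]
 [  0.         446.53292822 235.15144261]
 [  0.           0.           1.        ]] [-0.01967537  0.          0.          0.          0.        ] [[-0.76467885 -0.64414065  0.01868335]
 [-0.39993728  0.45164498 -0.79753808]
 [ 0.50528846 -0.61733267 -0.60297923]] [0.4459084  0.24622734 0.99718175]
[[-1.43437207e-04 -9.52486292e-01 -3.04581424e-01  7.88334665e-02]
 [ 9.99999989e-01 -1.47291893e-04 -1.03213649e-05  1.20371147e-04]
 [-3.50314159e-05 -3.04581422e-01  9.52486302e-01 -1.41854384e-01]
 [ 0.00000000e+00  0.00000000e+00  0.00000000e+00  1.00000000e+00]] [[375.31159873   0.         324.72067995]
 [  0.         375.31159873 244.25134906]
 [  0.           0.           1.        ]] [-0.04060792  0.          0.          0.          0.        ]
```

View pics/scene0.png

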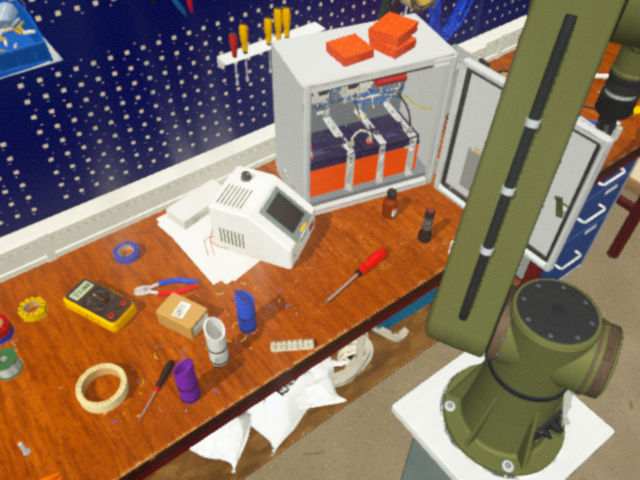

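View pics/side0.png

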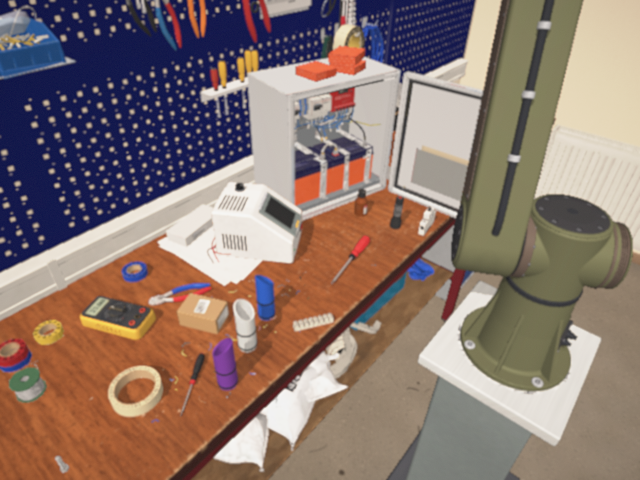

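Scene picture: the extractor is near (265,215). The red-handled screwdriver runs from its handle at (375,258) to its tip at (328,302). The tool at (157,387) has a dark handle, so it is a look-alike. Of the tubes, the bare metal one at (216,342) fits; blue (245,312) and purple (187,382) do not. I'll enlarge to confirm.

```bash
python3 - <<'E'
import cv2,pickle,numpy as np
S=pickle.load(open("pics/scene.pkl","rb"));D=pickle.load(open("pics/side.pkl","rb"))
def crop(c,x,y,w,h,f): 
    return cv2.resize(c["img"][y:y+h,x:x+w],None,fx=f,fy=f,interpolation=cv2.INTER_CUBIC)
# A: extractor+screwdriver, scene (200,165)-(400,315) x4
cv2.imwrite("pics/a.png",crop(S,200,165,200,150,4))
cv2.imwrite("pics/b.png",np.hstack([crop(S,160,280,80,120,5),crop(D,205,285,80,120,5)]))
cv2.imwrite("pics/c.png",crop(D,200,170,200,150,4))
for c in(S,D):print(-c["R"].T@c["t"])
E
```

```text
[-0.2108832   0.64400618  1.11878521]
[-0.06441222  0.79161326  0.78932449]
```

View pics/a.png

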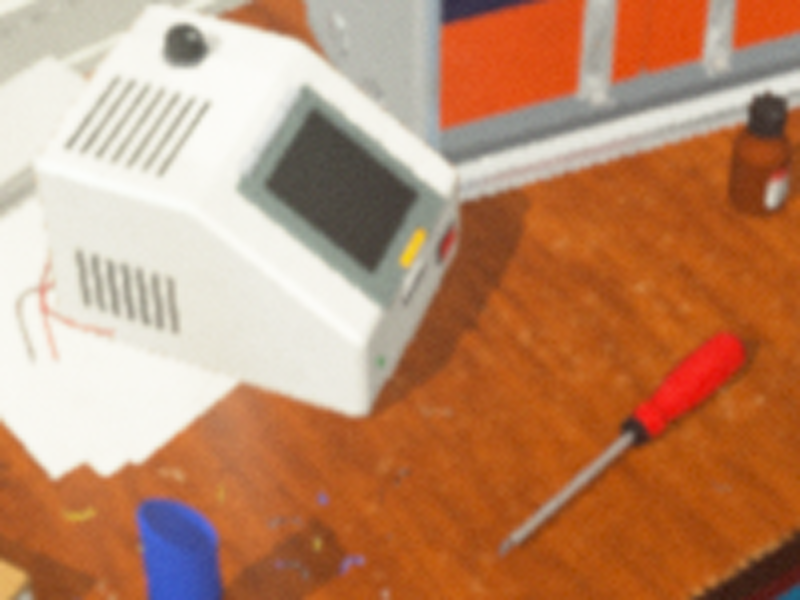

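View pics/b.png

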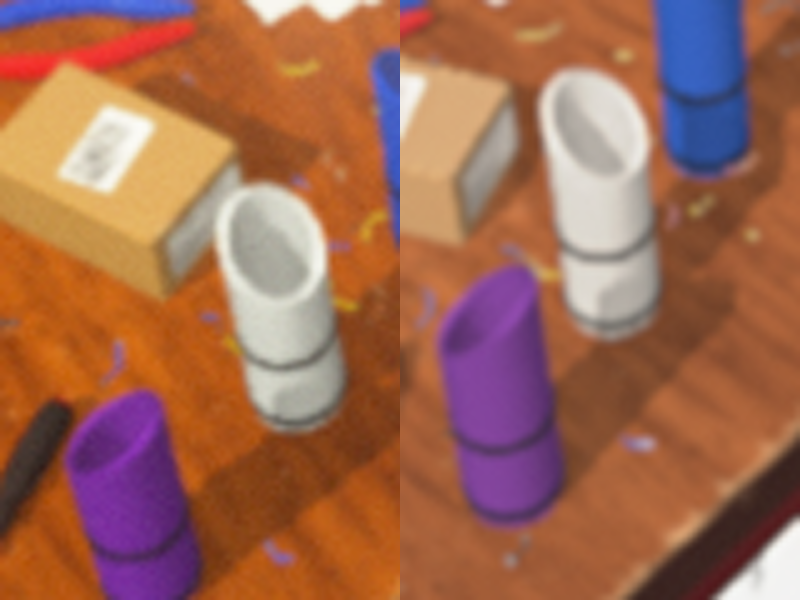

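View pics/c.png

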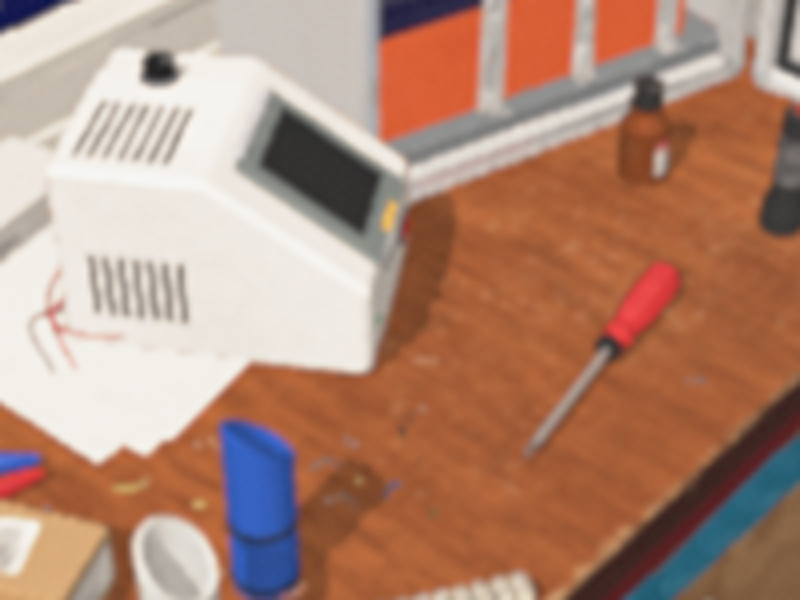

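The crops confirm it. The red-handled screwdriver has its tip at crop-a (503,550) and its handle end at (738,345). The nozzle is the bare metal tube with two bands in crop b, standing apart from the blue and purple ones. The extractor corners and yellow bar (413,248) are readable. I'll fit the poses from both cameras.

```bash
cat > h.py <<'E'
import cv2,pickle,numpy as np
from scipy.optimize import least_squares
from scipy.spatial.transform import Rotation as Ro
S=pickle.load(open("pics/scene.pkl","rb"));D=pickle.load(open("pics/side.pkl","rb"))
def proj(c,X): return cv2.projectPoints(np.atleast_2d(X).astype(float),cv2.Rodrigues(c["R"])[0],c["t"],c["camera_matrix"],c["distortion"])[0][:,0]
def un(p,x0,y0,f): return np.array([x0,y0])+(np.array(p,float)+.5)/f-.5
def pose(p,X): 
    c,s=np.cos(p[2]),np.sin(p[2]); return np.asarray(X)@np.array([[c,-s,0],[s,c,0],[0,0,1]]).T+[p[0],p[1],0]
def ray(c,uv,z):
    q=cv2.undistortPoints(np.array([[uv]],float),c["camera_matrix"],c["distortion"])[0,0]
    C=-c["R"].T@c["t"]; d=c["R"].T@[q[0],q[1],1]; return C+d*(z-C[2])/d[2]
E
cat > fit.py <<'E'
from h import *
A=lambda p:un(p,200,165,4); Cc=lambda p:un(p,200,170,4)
c35,s35=np.cos(np.radians(35)),np.sin(np.radians(35))
sl=lambda l,y:[-.105+l*c35,y,.075+l*s35]
E=[([-.105,.08,0],(360,415),(367,372)),([-.105,.08,.075],(370,335),(376,283)),(sl(.13,.08),(200,205),(222,188)),(sl(.13,-.08),(300,43),(258,60)),
([.105,.08,.15],(42,163),(53,172)),([.105,-.08,.15],(148,8),(110,53)),(sl(0,.05),(388,305),(376,263)),(sl(.117,.05),(240,187),(240,165)),(sl(.117,-.05),(307,87),(270,95)),(sl(.01,0),(413,248),(389,215))]
X=np.array([e[0] for e in E]);a=A([e[1] for e in E]);b=Cc([e[2] for e in E])
g=ray(S,(265,215),.08)
def f(p): return np.r_[proj(S,pose(p,X))-a,proj(D,pose(p,X))-b].ravel()
best=min((least_squares(f,[g[0],g[1],y],loss="soft_l1") for y in np.arange(-3,3.2,1)),key=lambda r:r.cost)
print("extractor",best.x,np.degrees(best.x[2]));print(f(best.x).reshape(2,-1,2).round(1).tolist())
def tri(pa,pb):
    def g(X):return np.r_[proj(S,X)[0]-A(pa),proj(D,X)[0]-Cc(pb)]
    r=least_squares(g,[.5,-.1,0.02]);return r.x,abs(r.fun).max()
for n,z,pa,pb in(("tip",.005,(503,550),(530,452)),("collar",.0135,(632,435),(609,348)),("end",.014,(738,345),(671,270))):
    print(n,ray(S,A(pa),z),ray(D,Cc(pb),z),tri(pa,pb))
L=lambda p:un(p,160,280,5);R=lambda p:un(np.array(p)-[400,0],205,285,5)
t=np.linspace(0,2*np.pi,181)
rim=np.c_[.02*np.cos(t),.02*np.sin(t),.111+.015*np.cos(t)];base=np.c_[.02*np.cos(t),.02*np.sin(t),0*t]
P=[(S,rim,L([(262,183),(218,225),(222,250),(280,300),(322,272),(326,245),(305,203)])),(D,rim,R([(585,68),(541,100),(560,145),(620,178),(648,150),(640,110),(615,80)])),
(S,base,L([(265,425),(293,432),(325,422)])),(D,base,R([(585,332),(610,338),(640,328)]))]
def fn(p):
    r=[]
    for c,m,q in P:
        u=proj(c,pose(p,m)); r.append(np.linalg.norm(u[None]-q[:,None],axis=2).min(1))
    return np.concatenate(r)
g=ray(S,L((297,400)),0)
rs=sorted((least_squares(fn,[g[0],g[1],y],diff_step=1e-4) for y in np.arange(-3,3.2,.5)),key=lambda r:r.cost)
for r in rs[:3]:print("nozzle",r.x,np.degrees(r.x[2]),r.cost)
print(rs[0].fun.round(1))
for n,uv,z in(("blue",(247,328),0),("purple",(190,396),0),("box",(183,316),.046),("strip",(292,346),.018),("cutter",(165,288),.01),("bottle",(390,215),0)):print(n,ray(S,uv,z).round(3))
for uv in((250,410),(180,466),(470,250)):print("edge",ray(S,uv,0).round(3))
E
python3 fit.py
```

```text
extractor [0.68576717 0.10941298 0.59309187] 33.98166073182026
[[[4.3, 2.7], [1.4, 2.3], [0.1, 1.5], [1.0, -1.2], [-1.3, 1.1], [0.5, -2.0], [1.4, 1.0], [-0.4, 0.8], [-1.2, -1.3], [-0.9, -1.5]], [[2.7, 1.3], [0.2, 1.6], [-3.4, -1.4], [-0.0, -1.6], [-1.4, -0.7], [0.8, -2.5], [1.9, -0.3], [-1.2, 0.5], [-1.2, -2.2], [-1.8, -1.2]]]
tip [0.43098806 0.11474997 0.005     ] [0.42800965 0.11146235 0.005     ] (array([0.42380284, 0.11949852, 0.01475769]), np.float64(0.49203725103700435))
collar [0.44830645 0.00371594 0.0135    ] [0.44589806 0.00265751 0.0135    ] (array([0.44496883, 0.00597936, 0.01717763]), np.float64(0.3532485753226524))
end [ 0.46498414 -0.09577439  0.014     ] [ 0.46385437 -0.09714845  0.014     ] (array([ 0.46217976, -0.09325368,  0.01762844]), np.float64(0.17721872953791262))
nozzle [0.45002019 0.38641328 6.33769722] 363.12330243074706 3.4095896810980664
nozzle [0.4500234  0.38640092 0.05300859] 3.037168215393862 3.409751801255231
nozzle [0.45002241 0.38640017 0.0525129 ] 3.008767312142175 3.410531139699408
[0.6 0.8 0.2 1.  0.4 0.2 0.3 0.  0.4 0.8 0.4 0.9 0.5 0.3 0.6 0.2 0.6 0.7
 0.9 0.6]
blue [0.481 0.298 0.   ]
purple [0.409 0.481 0.   ]
box [0.562 0.408 0.046]
strip [0.373 0.251 0.018]
cutter [0.684 0.396 0.01 ]
bottle [ 0.561 -0.203  0.   ]
edge [0.31  0.399 0.   ]
edge [0.294 0.564 0.   ]
edge [ 0.348 -0.283  0.   ]
```

```bash
cat >> h.py <<'E'
def toolR(yaw_y,tilt=0):
    "tool pointing down with closing line y at yaw_y deg; tilt: turns the whole about tool y (deg)"
    a=np.radians(yaw_y); y=np.array([np.cos(a),np.sin(a),0]); z=np.array([0,0,-1.])
    return Ro.from_matrix(np.c_[np.cross(y,z),y,z])*Ro.from_rotvec([0,np.radians(tilt),0])
def rel(p,R):
    from workcell import get_state
    s=get_state();R0=Ro.from_quat(s["tcp_rot"])
    d=R0.inv().apply(np.array(p)-s["tool_pos"]);r=np.degrees((R0.inv()*R).as_rotvec())
    print("mm",(1000*d).round(1),"deg",r.round(1),"| F",s["force"].round(1),"t",round(s["clock"],2),"q",np.degrees(s["qpos"]).round(),"pos",s["tool_pos"].round(4))
def wcam(name=None):
    from workcell import get_state,camera
    s=get_state();c=camera("wrist");R=Ro.from_quat(s["tcp_rot"]).as_matrix()
    T=np.eye(4);T[:3,:3]=R;T[:3,3]=s["tool_pos"];M=np.linalg.inv(T@c["T_tool_cam"])
    c["R"],c["t"]=M[:3,:3],M[:3,3]
    if name: pickle.dump(c,open(f"pics/{name}.pkl","wb"))
    return c
E
python3 - <<'E'
from h import *
for uv in((548,262),(440,185),(442,180),(277,195),(426,238)):print(uv,ray(S,uv,0).round(3))
rel([.43,-.02,.25],toolR(9))
E
```

```text
(548, 262) [ 0.207 -0.409  0.   ]
(440, 185) [ 0.568 -0.396  0.   ]
(442, 180) [ 0.579 -0.416  0.   ]
(277, 195) [ 0.803 -0.003  0.   ]
(426, 238) [ 0.443 -0.222  0.   ]
mm [ 374.6 -387.5  -18.9] deg [ -0.1  -0.  -72.1] | F [-0.3 -0.1  0. ] t 0.15 q [-63.  18.  -3.  69.  -0.  90.] pos [ 0.2709 -0.5349  0.2306]
```

```bash
python3 - <<'E'
from h import *
def tri(a,b):
    g=lambda X:np.r_[proj(S,X)[0]-a,proj(D,X)[0]-b]
    r=least_squares(g,[.5,-.3,.1]);return r.x,abs(r.fun).max()
b=tri((439,180),(388,190));t=tri((458,64),(403,73));print(b,t)
print(ray(S,(548,265),b[0][2]),ray(S,(614,146),t[0][2]))
from workcell import *
p=get_state()["tool_pos"];print(proj(S,p),proj(S,p+[0,0,.15]))
cv2.imwrite("pics/d.png",cv2.resize(S["img"][30:290,420:640],None,fx=2.7,fy=2.3,interpolation=cv2.INTER_CUBIC))
E
```

```text
(array([ 0.61660294, -0.45478483, -0.04947443]), np.float64(0.8072134200421601)) (array([ 0.55248414, -0.33992078,  0.40551558]), np.float64(0.3682327394312779))
[ 0.21868398 -0.44682957 -0.04947443] [ 0.16948827 -0.36439669  0.40551558]
[[590.79972679 156.54030765]] [[616.31961931 101.61180291]]
```

View pics/d.png

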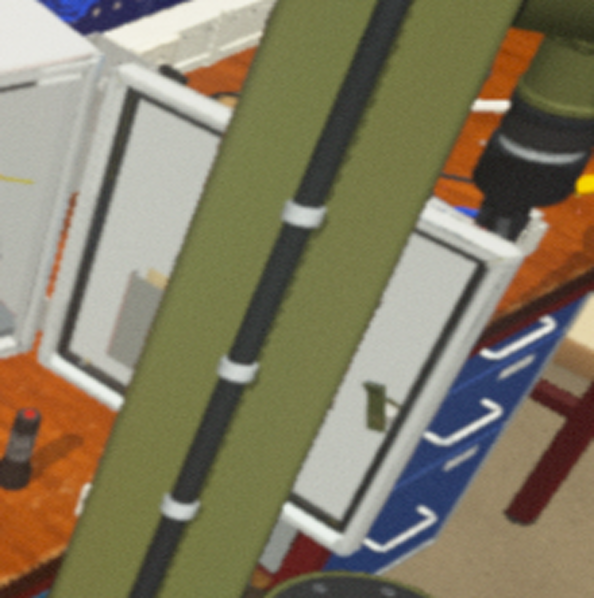

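The enlarged crop shows the fingers at about (500,215) hidden behind the open cabinet door. The door's top outer corner is at (520,250) and it spans y≈-0.4 up to z≈0.4. I'll go up and over it.

Call:
servo_tool(
  motion=[
    [0,0,-0.06,0,0,0,0.085],
    [0,0,-0.12,0,0,0,0.085],
    [0,0,-0.18,0,0,0,0.085],
    [0,0,-0.24,0,0,0,0.085],
    [0,0,-0.3,0,0,0,0.085],
  ],
)

```text
clock: 0.78
tool_pos: [0.2709, -0.535, 0.5314]
tcp_rot: [0.973, 0.232, 0.0, 0.001]
force: [1.1, -0.7, 0.8]
width: 0.0846
finger_force: 0.0
```

```bash
python3 -c "
from h import *
rel([.44,-.02,.5],toolR(9))"
```

```text
mm [ 383.5 -383.1   31. ] deg [  0.1   0.  -72.1] | F [ 1.1 -0.7  0.8] t 0.78 q [-63.  25.  48. 113.  -0.  90.] pos [ 0.2709 -0.535   0.5314]
```

Call:
servo_tool(
  motion=[
    [0.043,-0.043,0,0,0,-10,0.085],
    [0.086,-0.086,0,0,0,-20,0.085],
    [0.129,-0.129,0,0,0,-30,0.085],
    [0.172,-0.172,0,0,0,-40,0.085],
    [0.215,-0.215,0,0,0,-50,0.085],
  ],
)

```text
clock: 1.4
tool_pos: [0.366, -0.2447, 0.5291]
tcp_rot: [0.782, 0.624, 0.0, -0.0]
force: [0.9, -0.1, -0.5]
width: 0.0851
finger_force: 0.0
```

```bash
python3 -c "
from h import *
rel([.42,-.01,.26],toolR(9))"
```

```text
mm [240.7   0.5 269.2] deg [  0.   -0.  -21.8] | F [ 0.9 -0.1 -0.5] t 1.4 q [-34.   4.  19. 105.   0.  69.] pos [ 0.366  -0.2447  0.5291]
```

Call:
servo_tool(
  motion=[
    [0.044,0,0.044,0,0,-7,0.085],
    [0.088,0,0.088,0,0,-14,0.085],
    [0.132,0,0.132,0,0,-22,0.085],
    [0.176,0,0.176,0,0,-22,0.085],
    [0.22,0,0.22,0,0,-22,0.085],
  ],
)

```text
clock: 2.02
tool_pos: [0.4158, -0.0309, 0.3079]
tcp_rot: [0.65, 0.76, 0.0, 0.0]
force: [1.2, -0.1, 0.3]
width: 0.0847
finger_force: 0.0
```

```bash
python3 - <<'E'
from h import *
from workcell import *
print(get_state()["qvel"].round(2))
c=wcam("w1");cv2.imwrite("pics/w1.png",c["img"])
for n,X in(("tip",[.43,.113,.005]),("end",[.464,-.097,.014]),("pry",[.599,.051,.075])):print(n,proj(c,X))
c=camera("scene");pickle.dump(c,open("pics/s1.pkl","wb"))
rel([.45,-.045,.2],toolR(9))
E
```

```text
[ 0.84  0.1  -0.7  -0.8  -0.    0.84]
tip [[356.99509045  65.65691196]]
end [[354.36610945 253.07927631]]
pry [[520.16527564 152.88352405]]
mm [-22.1  34.5 104.2] deg [-0.4 -0.2  0.1] | F [ 0.7 -0.4  0.4] t 2.12 q [ -4.  -3. -17.  76.   0.  77.] pos [ 0.4133 -0.0289  0.3045]
```

View pics/w1.png

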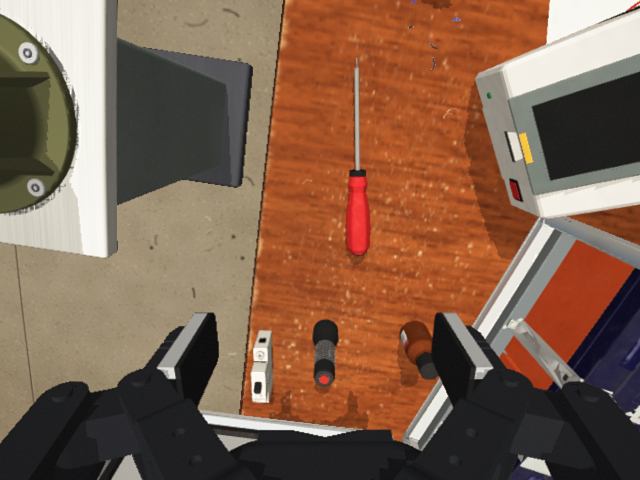

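Wrist picture: the red screwdriver tip is at (357,58), the handle end at (358,254) and the neck at (357,172). The extractor's pry notch is at (514,147), with the yellow bar at (525,148). This agrees with the fit to within a few px. I'll hover over the handle and refine while static.

Call:
servo_tool(
  motion=[
    [-0.01,0.01,0.03,0,0,0,0.085],
    [-0.02,0.03,0.06,0,0,0,0.085],
    [-0.022,0.034,0.1,0,0,0,0.085],
    [-0.022,0.034,0.1,0,0,0,0.085],
    [-0.022,0.034,0.1,0,0,0,0.085],
  ],
)

```text
clock: 2.75
tool_pos: [0.4533, -0.0492, 0.2108]
tcp_rot: [0.651, 0.759, 0.0, 0.0]
force: [-1.3, 0.6, 0.2]
width: 0.0849
finger_force: 0.0
```

```bash
python3 - <<'E'
from h import *
c=wcam("w2")
im=c["img"].astype(int);m=((im[...,2]>150)&(im[...,1]<60)&(im[...,0]<70)).astype(np.uint8);m[330:]=0;m[:,450:]=0
n,l,st,ce=cv2.connectedComponentsWithStats(m);k=1+st[1:,4].argmax();ys,xs=np.nonzero(l==k)
print(st[k])
P=np.array([ray(c,(x,y),.014)[:2] for x,y in zip(xs,ys)]);mu=P.mean(0);u=np.linalg.svd(P-mu,full_matrices=False)[2][0];u=u*np.sign(u[1])
t=(P-mu)@u;print("mean",mu,"axis deg",np.degrees(np.arctan2(u[1],u[0])),"red extent",t.min(),t.max())
for r in(ray(c,(0,0),0),):pass
cv2.imwrite("pics/w2.png",c["img"])
rel([*mu,.2],toolR(9))
E
```

```text
[ 315  164   32  101 2160]
mean [ 0.4601157  -0.05206554] axis deg 100.92474094184249 red extent -0.046486354278634345 0.04885011263553571
mm [-3.9  5.9 11.2] deg [ 0.1  0.  -0.2] | F [ 0.1  0.7 -0.2] t 2.8 q [ -6.   3. -24.  63.  -0.  75.] pos [ 0.4537 -0.0491  0.2112]
```

View pics/w2.png

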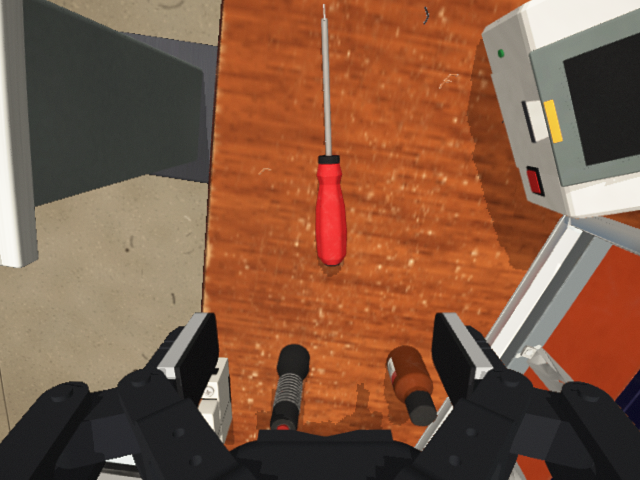

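Wrist picture 2: the screwdriver tip is at (324,5), the handle end at (332,265) and its axis is near vertical. The notch is at (535,121), with its border to the yellow bar at about (544,121).

```bash
python3 - <<'E'
from h import *
c=pickle.load(open("pics/w2.pkl","rb"))
tip=ray(c,(324,5),.005);g=np.array([.4601,-.0521])
print("tip",tip,np.linalg.norm(tip[:2]-g),np.degrees(np.arctan2(*(tip[:2]-g)[::-1])))
print("notch top",ray(c,(545,120),.075),"corners z75",ray(c,(527,20),.075),ray(c,(588,213),.075))
p=[.68577,.10941,.59309]
print(pose(p,[-.105,0,.075]),proj(c,pose(p,[[-.105,0,.075],[-.105,0,.052],[-.105,.08,.075],[-.105,-.08,.075],[-.105,-.08,0],[-.105,.08,0]])))
rel([.460,-.052,.0],toolR(10))
E
```

```text
tip [0.42721339 0.12153029 0.005     ] 0.17671730451196807 100.72511184632428
notch top [0.59721657 0.05671883 0.075     ] corners z75 [0.56522803 0.11650706 0.075     ] [ 0.65315181 -0.0033718   0.075     ]
[0.59870216 0.05072277 0.075     ] [[544.36765412 128.92600547]
 [528.00358801 128.46633618]
 [511.30053677  15.78750528]
 [571.07227569 226.2141984 ]
 [523.16072105 206.05046011]
 [469.92197877  39.49112073]]
mm [ -3.7   5.3 211.2] deg [ 0.1  0.  -1.2] | F [ 0.1  0.7 -0.2] t 2.8 q [ -6.   3. -24.  63.  -0.  75.] pos [ 0.4537 -0.0491  0.2112]
```

Call:
servo_tool(
  motion=[
    [-0.001,0.006,0.06,0,0,-2,0.06],
    [-0.001,0.006,0.12,0,0,-2,0.06],
    [-0.001,0.006,0.165,0,0,-2,0.06],
    [-0.001,0.006,0.19,0,0,-2,0.06],
    [-0.001,0.006,0.2,0,0,-2,0.06],
  ],
  force=30,
)

```text
clock: 3.42
tool_pos: [0.4594, -0.049, 0.0095]
tcp_rot: [0.637, 0.771, 0.0, 0.0]
force: [0.4, 0.8, 0.5]
width: 0.06
finger_force: 0.0
```

```bash
python3 - <<'E'
from h import *
import time
rel([.4597,-.049,.003],toolR(10.8))
E
```

```text
mm [-0.1  0.3  6.5] deg [0.  0.  0.1] | F [0.4 0.8 0.5] t 3.42 q [ -6.  16. -38.  36.  -0.  73.] pos [ 0.4594 -0.049   0.0095]
```

Call:
servo_tool(
  motion=[
    [0,0,0.007,0,0,0,0.06],
    [0,0,0.007,0,0,0,0.015],
    [0,0,0.007,0,0,0,0.01],
    [0,0,0.007,0,0,0,0.01],
    [0,0,0.007,0,0,0,0.01],
  ],
  force=90,
)

```text
clock: 4.05
tool_pos: [0.4599, -0.049, 0.0036]
tcp_rot: [0.637, 0.771, 0.001, 0.001]
force: [-1.9, -1.1, 6.3]
width: 0.0191
finger_force: 88.2
```

Call:
servo_tool(
  motion=[
    [0,0,0,0,0,0,0.01],
    [0,0,0,0,0,0,0.01],
    [0,0,-0.03,0,0,0,0.01],
    [0,0,-0.06,0,0,0,0.01],
    [0,0,-0.06,0,0,0,0.01],
  ],
  force=90,
)

```text
clock: 4.68
tool_pos: [0.4614, -0.0492, 0.0648]
tcp_rot: [0.637, 0.771, 0.001, 0.002]
force: [0.2, 0.2, -1.4]
width: 0.0191
finger_force: 88.2
```

```bash
python3 - <<'E'
from h import *
W=pickle.load(open("pics/w2.pkl","rb"))
obs=[]
for c,(x0,y0,x1,y1) in((S,(290,215,315,240)),(D,(285,210,310,240)),(W,(530,90,580,150))):
    h=cv2.cvtColor(c["img"],cv2.COLOR_BGR2HSV)[y0:y1,x0:x1].astype(int)
    m=((h[...,0]>15)&(h[...,0]<35)&(h[...,1]>110)&(h[...,2]>120)).astype(np.uint8)
    n,l,st,ce=cv2.connectedComponentsWithStats(m);k=1+st[1:,4].argmax()
    pts=np.argwhere(l==k)[:,::-1]+[x0,y0];obs.append((c,ce[k]+[x0,y0]))
    print(ce[k]+[x0,y0],st[k],cv2.minAreaRect(pts.astype(np.float32)))
g=lambda X:np.concatenate([proj(c,X)[0]-o for c,o in obs])
r=least_squares(g,[.6,.05,.08]);print("yellow",r.x,r.fun.round(1));
bx=cv2.boxPoints(cv2.minAreaRect(pts.astype(np.float32)));print([ray(W,b,.08).round(4) for b in bx])
# dark pad corners
for nm,c,(x0,y0,x1,y1) in(("S",S,(255,180,310,240)),("D",D,(255,190,305,240))):
    gr=cv2.cvtColor(c["img"],cv2.COLOR_BGR2GRAY)[y0:y1,x0:x1];m=(gr<85).astype(np.uint8)
    n,l,st,ce=cv2.connectedComponentsWithStats(m);k=1+st[1:,4].argmax()
    cn=max(cv2.findContours((l==k).astype(np.uint8),0,1)[0],key=cv2.contourArea)
    q=cv2.approxPolyN(cn,4,ensure_convex=True)[0]+[x0,y0];print(nm,q.tolist())
    globals()["q"+nm]=q.astype(float)
# pair by angle order
def order(q): 
    a=np.arctan2(*(q-q.mean(0)).T[::-1]);return q[np.argsort(a)]
qS,qD=order(qS),order(qD);i=qS[:,1].argmin();j=qD[:,1].argmin();qS=np.roll(qS,-i,0);qD=np.roll(qD,-j,0)
P=[]
for a,b in zip(qS,qD):
    r=least_squares(lambda X:np.r_[proj(S,X)[0]-a,proj(D,X)[0]-b],[.62,.07,.11]);P.append(r.x);print(a,b,r.x.round(4),r.fun.round(1))
P=np.array(P);print("centre",P.mean(0),[np.linalg.norm(P[i]-P[i-1]).round(4) for i in range(4)])
for i in range(4):d=P[i]-P[i-1];print(np.degrees(np.arctan2(d[1],d[0])).round(1))
E
```

```text
[302.83870968 226.29032258] [10  7  7 10 31] ((302.800048828125, 226.4000244140625), (2.683281421661377, 9.838699340820312), 26.56505012512207)
[296.92307692 223.46153846] [11 11  3  6 13] ((297.0, 223.5), (5.0, 2.0), 90.0)
[552.6494382  120.90561798] [ 13   9  20  44 445] ((552.6641235351562, 120.82247924804688), (43.207374572753906, 10.42474365234375), 76.4295654296875)
yellow [0.599194   0.05639833 0.08148484] [ 0.3  0.4 -0.4 -0.4 -0.   0. ]
[array([0.5887, 0.068 , 0.08  ]), array([0.5953, 0.0708, 0.08  ]), array([0.6118, 0.0449, 0.08  ]), array([0.605, 0.042, 0.08 ])]
S [[304, 213], [293, 232], [267, 211], [278, 193]]
D [[294, 213], [290, 228], [265, 211], [270, 197]]
[278. 193.] [270. 197.] [0.6844 0.0695 0.1356] [ 0.1  0.  -0.1 -0. ]
[304. 213.] [294. 213.] [0.6327 0.0294 0.0856] [-0. -0.  0.  0.]
[293. 232.] [290. 228.] [0.5947 0.0888 0.0856] [ 0.3  0.3 -0.4 -0.3]
[267. 211.] [265. 211.] [0.6495 0.1245 0.1334] [ 0.2  0.2 -0.3 -0.2]
centre [0.64028925 0.07802439 0.11006978] [np.float64(0.0651), np.float64(0.0824), np.float64(0.0705), np.float64(0.081)]
-57.5
-142.2
122.6
33.1
```

```bash
python3 -c "
from h import *
rel([.430,-.056,.062],toolR(-56.5))"
```

```text
mm [ -0.8 -32.1   2.6] deg [ 0.3 -0.1 67.4] | F [ 0.2  0.2 -1.4] t 4.67 q [ -6.  11. -35.  43.  -0.  73.] pos [ 0.4614 -0.0492  0.0648]
```

Call:
servo_tool(
  motion=[
    [0,-0.008,0,0,0,8,0.01],
    [0,-0.016,0,0,0,17,0.01],
    [0,-0.024,0,0,0,27,0.01],
    [0,-0.032,0,0,0,37,0.01],
    [0,-0.032,0.002,0,0,47,0.01],
  ],
)

```text
clock: 5.3
tool_pos: [0.4263, -0.0549, 0.0595]
tcp_rot: [0.893, 0.45, -0.001, -0.0]
force: [-0.1, -0.1, -0.5]
width: 0.0188
finger_force: 88.2
```

Call:
servo_tool(
  motion=[
    [0,0,0,0,0,10,0.01],
    [0,0,0,0,0,20,0.01],
    [0,0,0,0,0,20.3,0.01],
    [0,0,0,0,0,20.3,0.01],
    [0,0,0,0,0,20.3,0.01],
  ],
)

```text
clock: 5.92
tool_pos: [0.4274, -0.0549, 0.0601]
tcp_rot: [0.957, 0.289, -0.0, -0.0]
force: [0.2, 0.5, -1.5]
width: 0.0192
finger_force: 88.2
```

```bash
python3 - <<'E'
from h import *
from workcell import *
rel([.430,-.056,.062],toolR(-56.5))
a=camera("scene");b=camera("side");w=wcam("w3")
im=[cv2.resize(a["img"][200:300,270:370],None,fx=4,fy=4,interpolation=cv2.INTER_CUBIC),cv2.resize(b["img"][180:280,260:360],None,fx=4,fy=4,interpolation=cv2.INTER_CUBIC)]
cv2.imwrite("pics/e.png",np.vstack([np.hstack(im),cv2.resize(w["img"][:160],(800,200))]))
E
```

```text
mm [ 1.6  2.4 -1.9] deg [-0.   0.   0.1] | F [ 0.2  0.5 -1.5] t 5.92 q [ -7.   9. -39.  42.   0. 139.] pos [ 0.4274 -0.0549  0.0601]
```

View pics/e.png

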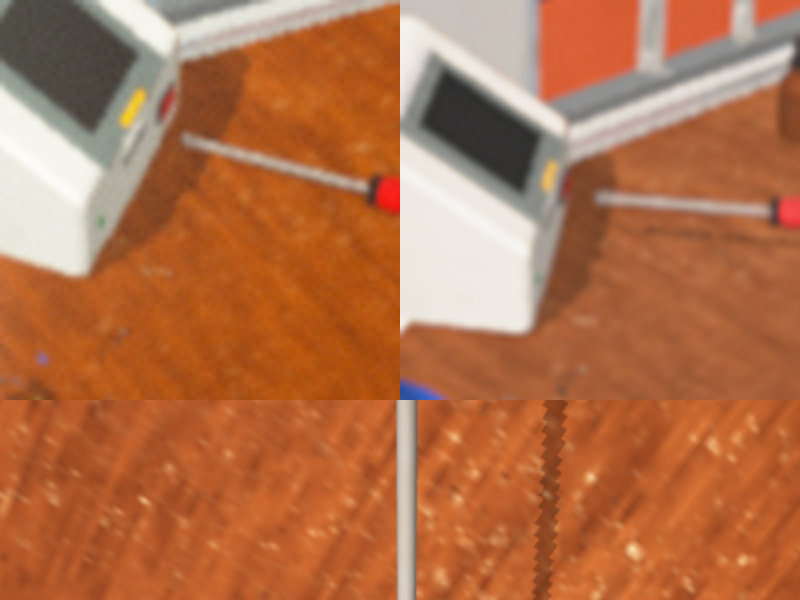

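The picture shows the blade tip at scene crop (183,137), pointing at the pry notch (135,135) below the yellow bar. In the side crop the tip is at (597,197).

```bash
python3 - <<'E'
from h import *
a=un((183,137),270,200,4);b=un((197,197),260,180,4)
r=least_squares(lambda X:np.r_[proj(S,X)[0]-a,proj(D,X)[0]-b],[.57,.04,.06]);t=r.x
y=np.array([.5992,.0564,.0815]);e=np.radians(33.5);R=np.array([[np.cos(e),np.sin(e),0],[-np.sin(e),np.cos(e),0],[0,0,1]])
print("tip",t,r.fun.round(1),"tip->yellow in extractor axes",R@(y-t))
for z in(.058,.062,.066):print(z,R@(y-ray(S,a,z)),R@(y-ray(D,b,z)))
E
```

```text
tip [0.57205024 0.03803928 0.06627874] [ 0.4  0.4 -0.5 -0.4] tip->yellow in extractor axes [0.03277376 0.00032579 0.01522126]
0.058 [0.02892316 0.00864412 0.0235    ] [0.03304285 0.00995756 0.0235    ]
0.062 [0.03013838 0.00507788 0.0195    ] [0.03366935 0.00454648 0.0195    ]
0.066 [0.0313536  0.00151163 0.0155    ] [ 0.03429584 -0.0008646   0.0155    ]
```

Call:
servo_tool(
  motion=[
    [0.01,-0.002,0.001,0,0,0,0.01],
    [0.02,-0.002,0.001,0,0,0,0.01],
    [0.028,-0.002,0.001,0,0,0,0.01],
    [0.034,-0.002,0.001,0,0,0,0.01],
    [0.034,-0.002,0.001,0,0,0,0.01],
  ],
  force=110,
)

```text
clock: 6.7
tool_pos: [0.4552, -0.0342, 0.0593]
tcp_rot: [0.957, 0.289, 0.0, 0.0]
force: [0.1, -0.1, -0.7]
width: 0.0186
finger_force: 111.7
```

Call:
servo_tool(
  motion=[
    [0,0,-0.004,0,0,0,0.01],
    [0,0,-0.008,0,0,0,0.01],
    [0,0,-0.012,0,0,0,0.01],
    [0,0,-0.015,0,0,0,0.01],
    [0,0,-0.018,0,0,0,0.01],
  ],
)

```text
clock: 7.32
tool_pos: [0.4556, -0.0344, 0.078]
tcp_rot: [0.957, 0.289, 0.001, 0.0]
force: [0.5, -0.7, -0.9]
width: 0.0186
finger_force: 112.0
```

```bash
cat > yel.py <<'E'
from h import *
from workcell import *
for nm,(x0,y0,x1,y1) in(("scene",(240,130,325,245)),("side",(230,130,315,245))):
    c=camera(nm);h=cv2.cvtColor(c["img"],cv2.COLOR_BGR2HSV)[y0:y1,x0:x1].astype(int)
    m=((h[...,0]>18)&(h[...,0]<35)&(h[...,1]>110)&(h[...,2]>120)).astype(np.uint8)
    n,l,st,ce=cv2.connectedComponentsWithStats(m);k=1+st[1:,4].argmax() if n>1 else 0
    print(nm,ce[k]+[x0,y0] if k else None,st[k])
    p=(S if nm=="scene" else D)["img"];print("changed px in slope",(cv2.absdiff(p,c["img"])[175:245,255:312].max(2)>50).sum())
print(get_state()["force"],get_state()["clock"])
E
python3 yel.py
```

```text
scene [310.38235294 205.52941176] [67 71  7 10 34]
changed px in slope 1043
side [303.3125 197.25  ] [72 64  4  7 16]
changed px in slope 1112
[ 0.18710496 -0.95081158 -1.14697715] 7.425
```

The yellow bar moved up about 20 px, so the flap has unlatched and is opening. I'll withdraw the blade and take the screwdriver back to its place.

Call:
servo_tool(
  motion=[
    [-0.02,0,0,0,0,0,0.01],
    [-0.04,0,0,0,0,0,0.01],
    [-0.06,0,0,0,0,0,0.01],
    [-0.06,0,0,0,0,-8,0.01],
    [-0.06,0,0,0,0,-18,0.01],
  ],
)

```text
clock: 8.05
tool_pos: [0.4034, -0.0684, 0.0773]
tcp_rot: [0.9, 0.437, -0.0, -0.0]
force: [0.5, 0.1, -1.6]
width: 0.0191
finger_force: 112.1
```

Call:
servo_tool(
  motion=[
    [0,0,0,0,0,-10,0.01],
    [0,0,0,0,0,-20,0.01],
    [0,0,0,0,0,-30,0.01],
    [0,0,0,0,0,-40,0.01],
    [0,0,0,0,0,-49,0.01],
  ],
)

```text
clock: 8.68
tool_pos: [0.4036, -0.0682, 0.0773]
tcp_rot: [0.637, 0.771, -0.0, -0.0]
force: [-0.9, -0.4, -1.8]
width: 0.0188
finger_force: 112.1
```

```bash
python3 yel.py; python3 -c "
from h import *
rel([.4599,-.049,.0036],toolR(10.8))"
```

```text
scene [293.55555556 224.11111111] [52 92  4  5  9]
changed px in slope 1446
side None [   0    0   85  115 9775]
changed px in slope 922
[ 1.01269168  0.18238207 -0.89886664] 8.775
mm [ 8.6 58.7 73.7] deg [-0.  -0.  -0.3] | F [ 1.   0.2 -0.9] t 8.78 q [-10.   5. -40.  44.  -0.  70.] pos [ 0.4038 -0.0682  0.0773]
```

Call:
servo_tool(
  motion=[
    [0.005,0.03,0.02,0,0,0,0.01],
    [0.009,0.058,0.045,0,0,0,0.01],
    [0.009,0.058,0.06,0,0,0,0.01],
    [0.009,0.058,0.067,0,0,0,0.01],
    [0.009,0.058,0.07,0,0,0,0.01],
  ],
  force=40,
)

```text
clock: 9.4
tool_pos: [0.4588, -0.0485, 0.0071]
tcp_rot: [0.64, 0.769, -0.0, -0.001]
force: [0.1, 2.0, -0.4]
width: 0.0185
finger_force: 112.1
```

Call:
servo_tool(
  motion=[
    [0,0,0.001,0,0,0,0.01],
    [0,0,0.002,0,0,0,0.01],
    [0,0,0.002,0,0,0,0.02],
    [0,0,0.002,0,0,0,0.03],
    [0,0,0.002,0,0,0,0.05],
  ],
  force=20,
)

```text
clock: 10.02
tool_pos: [0.4604, -0.0482, 0.0055]
tcp_rot: [0.639, 0.769, 0.0, 0.0]
force: [-0.3, 0.4, -0.3]
width: 0.0468
finger_force: 0.0
```

Call:
servo_tool(
  motion=[
    [0,0,0,0,0,0,0.06],
    [0,0,-0.02,0,0,0,0.06],
    [0,0,-0.08,0,0,0,0.06],
    [0,0,-0.14,0,0,0,0.06],
    [0,0,-0.2,0,0,0,0.06],
  ],
)

```text
clock: 10.65
tool_pos: [0.4598, -0.0481, 0.2073]
tcp_rot: [0.639, 0.769, 0.0, 0.0]
force: [1.1, -0.0, 0.2]
width: 0.06
finger_force: 0.0
```

```bash
python3 - <<'E'
from h import *
c=wcam("w4")
im=c["img"].astype(int);m=((im[...,2]>150)&(im[...,1]<60)&(im[...,0]<70)).astype(np.uint8);m[330:]=0;m[:,450:]=0
n,l,st,ce=cv2.connectedComponentsWithStats(m);k=1+st[1:,4].argmax();ys,xs=np.nonzero(l==k)
P=np.array([ray(c,(x,y),.014)[:2] for x,y in zip(xs,ys)]);mu=P.mean(0);u=np.linalg.svd(P-mu,full_matrices=False)[2][0]
print("handle",st[k],mu,np.degrees(np.arctan2(u[1],u[0])))
# view pose over nozzle pick, via
rel([.45,.386,.26],toolR(93))
E
```

```text
handle [ 310  163   32  103 2052] [ 0.46206272 -0.05170997] -79.79568317163778
mm [429.5  66.6 -45.5] deg [  0.4   0.6 -82.4] | F [ 1.7 -1.   6.5] t 10.7 q [ -6.   4. -23.  63.   0.  73.] pos [ 0.4637 -0.0485  0.2151]
```

Call:
servo_tool(
  motion=[
    [0.01,0.01,-0.02,0,0,-10,0.06],
    [0.02,0.02,-0.04,0,0,-20,0.06],
    [0.03,0.03,-0.06,0,0,-30,0.06],
    [0.04,0.04,-0.08,0,0,-40,0.06],
    [0.05,0.05,-0.09,0,0,-50,0.06],
  ],
)

```text
clock: 11.32
tool_pos: [0.5007, 0.0106, 0.2964]
tcp_rot: [0.251, 0.968, 0.0, 0.001]
force: [0.2, -1.1, 0.6]
width: 0.0599
finger_force: 0.0
```

```bash
python3 -c "
from h import *
rel([.575,.040,.225],toolR(123.5,-35))"
```

```text
mm [-50.5  61.8  71.5] deg [-19.1 -31.3 -60.6] | F [ 0.2 -1.1  0.6] t 11.32 q [ 1.  6. -9. 75.  0. 30.] pos [0.5007 0.0106 0.2964]
```

Call:
servo_tool(
  motion=[
    [-0.01,0.01,0.01,-2.8,-4.6,-9,0.06],
    [-0.02,0.025,0.02,-5.6,-9.2,-18,0.06],
    [-0.03,0.04,0.03,-8.4,-13.8,-27,0.06],
    [-0.04,0.05,0.05,-11.2,-18.4,-36,0.06],
    [-0.05,0.062,0.07,-14,-23,-45,0.06],
  ],
)

```text
clock: 11.95
tool_pos: [0.5743, 0.04, 0.2253]
tcp_rot: [-0.142, 0.963, 0.065, 0.219]
force: [-0.6, 0.7, 0.2]
width: 0.0603
finger_force: 0.0
```

```bash
python3 -c "
from h import *
rel([.575,.040,.225],toolR(123.5,-35))"
```

```text
mm [-0.4 -0.2  0.5] deg [ -5.   -8.2 -15.5] | F [-0.6  0.7  0.2] t 11.95 q [ -3.  -3. -34.  35.  12. -17.] pos [0.5743 0.04   0.2253]
```

Call:
servo_tool(
  motion=[
    [0,0,0,-2.5,-4.1,-7.8,0.06],
    [0,0,0,-5,-8.2,-15.5,0.06],
    [0,0,0,-5,-8.2,-15.5,0.06],
    [0,0,0,-5,-8.2,-15.5,0.06],
    [0,0,0,-5,-8.2,-15.5,0.06],
  ],
)

```text
clock: 12.58
tool_pos: [0.5747, 0.04, 0.226]
tcp_rot: [-0.272, 0.915, 0.086, 0.286]
force: [0.5, -0.1, -0.4]
width: 0.0602
finger_force: 0.0
```

```bash
python3 - <<'E'
from h import *
c=wcam("w5");cv2.imwrite("pics/w5.png",c["img"])
rel([.575,.040,.225],toolR(123.5,-35))
E
```

```text
mm [ 0.3 -0.2  0.9] deg [-0.1 -0.2 -0.4] | F [ 0.  -0.   0.9] t 12.62 q [ -9.  -5. -39.  28.  22. -36.] pos [0.5747 0.04   0.2259]
```

View pics/w5.png

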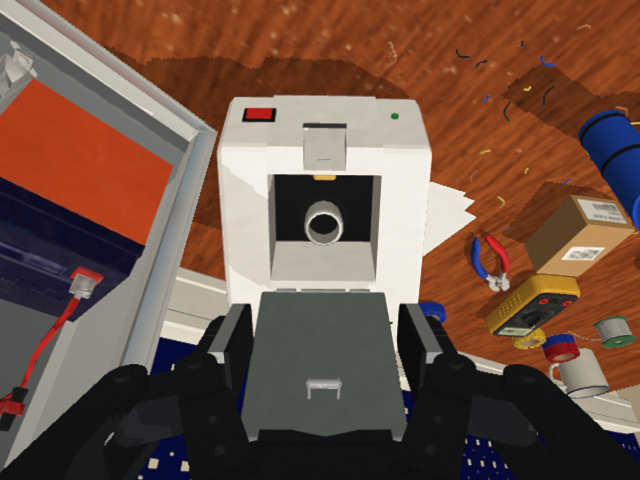

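Wrist picture 5: the flap is fully open. The recess mouth corners are at about (272,175), (381,176), (377,282) and (270,280), and the spigot tip ring is centred near (324,220). Next I'll fit the spigot pose, using image code to sharpen the tip.

```bash
cat > sp.py <<'E'
from h import *
W=pickle.load(open("pics/w5.pkl","rb"))
im=W["img"];g=cv2.cvtColor(im,cv2.COLOR_BGR2GRAY)
roi=g[190:242,295:355];m=(roi>110).astype(np.uint8)
n,l,st,ce=cv2.connectedComponentsWithStats(m[:48]);k=1+st[1:,4].argmax();print(st[k]+[295,190,0,0,0])
cn=max(cv2.findContours((l==k).astype(np.uint8),0,1)[0],key=cv2.contourArea)[:,0]+[295,190]
for y in range(198,246,4):print(y,"".join("%4d"%v for v in g[y,298:352:3]))
print("col325",g[168:300:3,290].tolist());print("row",g[230,262:280].tolist(),g[230,372:392].tolist())
E
python3 sp.py
```

```text
[305 201  38  37 530]
198   24  22  22  20  25  23  25  22  22  22  24  24  25  26  22  23  22  24
202   23  22  25  27  25  26  83 114 118 117 110  72  20  25  24  22  22  24
206   22  23  24  24  73 114 117 119 118 119 115 115 108  47  25  23  20  22
210   22  24  24  53 111 116 126 133 140 137 131 123 111 109  29  26  26  22
214   20  25  24 107 120 152 220 176  94  76 195 224 149 124  83  25  26  20
218   21  23  27 119 208  84  21  21  21  20  20  19 105 221 134  24  25  19
222   21  23  63 162  91  22  20  21  21  22  22  21  20 107 185  56  26  22
226   18  25  73 190  38  20  20  21  19  22  20  22  21  85 230  65  24  21
230   21  21  53 186 100  58  19  22  21  20  20  21  98  93 231  64  20  19
234   24  21  21 153 117 103 109 109  69  78 110 110 102 134 191  18  22  22
238   20  20  19  40 187 107 109 111 105 107 105 106 115 226  31  21  19  22
242  181 180 180 178 177 153 186 141 112 114 139 181 158 177 180 180 179 179
col325 [240, 238, 141, 21, 24, 21, 23, 22, 24, 23, 24, 22, 20, 20, 21, 21, 21, 20, 20, 21, 21, 23, 20, 19, 52, 183, 182, 182, 182, 182, 181, 179, 178, 180, 183, 182, 182, 183, 221, 219, 168, 144, 83, 80]
row [218, 217, 217, 218, 219, 218, 184, 127, 106, 104, 105, 106, 105, 75, 37, 19, 19, 22] [103, 102, 104, 105, 103, 105, 156, 235, 240, 239, 238, 238, 238, 238, 237, 237, 237, 236, 237, 237]
```

```bash
cat > sp2.py <<'E'
from h import *
W=pickle.load(open("pics/w5.pkl","rb"));g=cv2.GaussianBlur(cv2.cvtColor(W["img"],cv2.COLOR_BGR2GRAY),(3,3),0).astype(float)
def edge(v,a):  # subpixel position of strongest step
    d=np.abs(np.gradient(v));i=d.argmax();w=d[max(i-2,0):i+3];return a+(w*np.arange(max(i-2,0),max(i-2,0)+len(w))).sum()/w.sum()
Lf=[(edge(g[r,262:274],262),r) for r in range(185,276,15)]
Rt=[(edge(g[r,374:390],374),r) for r in range(185,276,15)]
Fr=[(c,edge(g[166:186,c],166)) for c in (278,285,292,299,350,357,364,371)]
Bk=[(c,edge(g[272:288,c],272)) for c in range(280,372,12)]
Fl=[(c,edge(g[232:250,c],232)) for c in (282,288,294,356,362,368)]
for n,e in zip("LRFBf",(Lf,Rt,Fr,Bk,Fl)):print(n,np.round(e,1).tolist())
t=np.radians(35)
def spose(p):
    Rz=Ro.from_euler("z",p[3]);return Rz*Ro.from_matrix(np.array([[np.cos(t),0,-np.sin(t)],[0,1,0],[np.sin(t),0,np.cos(t)]]))
def P(p,X):return proj(W,spose(p).apply(X)+p[:3])
def line(p,A,B,pts):
    a,b=P(p,[A,B]);d=(b-a)/np.linalg.norm(b-a);return (np.array(pts)-a)@[-d[1],d[0]]
def f(p,parts=False):
    m=.045;o=[line(p,[-.044,-.043,m],[.042,-.043,m],Lf),line(p,[-.044,.043,m],[.042,.043,m],Rt),line(p,[-.044,-.043,m],[-.044,.043,m],Fr),
       line(p,[.042,-.043,m],[.042,.043,m],Bk),line(p,[.042,-.043,0],[.042,.043,0],Fl)]
    th=np.linspace(0,2*np.pi,90);c36=P(p,np.c_[.016*np.cos(th),.016*np.sin(th),0*th+.036]);c0=P(p,np.c_[.016*np.cos(th),.016*np.sin(th),0*th])
    o.append(2*np.array([c36[:,0].min()-304,c36[:,0].max()-344]))
    if parts:print("foot top",c0[:,1].min(),"tip38 r14 rows",P(p,[[-.014,0,.038],[.014,0,.038]])[:,1]);return [x.round(1) for x in o]
    return np.concatenate(o)
r=least_squares(f,[.61,.065,.07,np.radians(33.5)],loss="soft_l1")
print(r.x,np.degrees(r.x[3]));print(f(r.x,True));A=spose(r.x);print("mouth",A.apply([0,0,.045])+r.x[:3])
fx=A.inv();y=np.array([.5992,.0564,.0815])
print("yellow(shut) in spigot frame",A.inv().apply(y-r.x[:3]))
np.save("spig.npy",r.x)
E
python3 sp2.py
```

```text
L [[267.3, 185.0], [267.4, 200.0], [268.0, 215.0], [268.4, 230.0], [269.0, 245.0], [269.2, 260.0], [269.3, 275.0]]
R [[380.6, 185.0], [379.7, 200.0], [378.9, 215.0], [378.1, 230.0], [377.2, 245.0], [376.3, 260.0], [375.9, 275.0]]
F [[278.0, 173.9], [285.0, 173.9], [292.0, 174.1], [299.0, 174.1], [350.0, 174.7], [357.0, 174.8], [364.0, 174.8], [371.0, 174.8]]
B [[280.0, 286.6], [292.0, 280.1], [304.0, 280.2], [316.0, 280.3], [328.0, 280.3], [340.0, 280.4], [352.0, 280.7], [364.0, 280.7]]
f [[282.0, 240.7], [288.0, 240.7], [294.0, 240.7], [356.0, 241.0], [362.0, 241.0], [368.0, 241.3]]
[0.66625775 0.09815006 0.07336237 0.56134746] 32.16284018882669
foot top 199.65452017995295 tip38 r14 rows [211.18232522 244.88031804]
[array([-0.1,  0.4,  0.3,  0.4,  0.3,  0.5,  1. ]), array([ 0.1,  0.2,  0.1,  0.1,  0.2,  0.2, -0.2]), array([0.2, 0.1, 0.3, 0.2, 0.3, 0.3, 0.3, 0.2]), array([6.8, 0.3, 0.3, 0.4, 0.3, 0.2, 0.5, 0.5]), array([-20.1, -20.2, -20.2, -20.4, -20.3, -20.2]), array([-0.7, -1.5])]
mouth [0.64440779 0.08441019 0.11022421]
yellow(shut) in spigot frame [-0.06003863  0.00035364  0.05197372]
```

```bash
python3 -c "
from h import *
rel([.47,.20,.30],toolR(108,-17));rel([.46,.386,.28],toolR(93))"
```

```text
mm [-41.8 191.4 -60.6] deg [ 6.8 17.7 13.6] | F [ 0.  -0.   0.9] t 12.62 q [ -9.  -5. -39.  28.  22. -36.] pos [0.5747 0.04   0.2259]
mm [-106.7  352.6    9.4] deg [ 9.3 33.9 29.1] | F [ 0.  -0.   0.9] t 12.62 q [ -9.  -5. -39.  28.  22. -36.] pos [0.5747 0.04   0.2259]
```

Call:
servo_tool(
  motion=[
    [0,0.02,-0.05,0,4,2,0.06],
    [-0.01,0.075,-0.06,2,8,6,0.06],
    [-0.025,0.13,-0.06,4,13,10,0.07],
    [-0.042,0.19,-0.06,6.8,17.7,13.6,0.085],
    [-0.06,0.245,-0.04,8,24,19,0.085],
  ],
)

```text
clock: 13.25
tool_pos: [0.4618, 0.2622, 0.2966]
tcp_rot: [-0.109, 0.99, 0.011, 0.092]
force: [1.4, -0.8, 0.9]
width: 0.085
finger_force: 0.0
```

```bash
python3 -c "
from h import *
rel([.45,.375,.28],toolR(93))"
```

```text
mm [ -9.7 112.7  18.9] deg [ 1.  10.6  9.5] | F [ 1.4 -0.8  0.9] t 13.25 q [ 32.   1. -16.  63.  -3.  19.] pos [0.4618 0.2622 0.2966]
```

Call:
servo_tool(
  motion=[
    [-0.003,0.05,0.006,0,5,5,0.085],
    [-0.01,0.1,0.015,1,10.6,9.5,0.085],
    [-0.01,0.113,0.019,1,10.6,9.5,0.085],
    [-0.01,0.113,0.019,1,10.6,9.5,0.085],
    [-0.01,0.113,0.019,1,10.6,9.5,0.085],
  ],
)

```text
clock: 13.88
tool_pos: [0.4506, 0.3712, 0.2777]
tcp_rot: [-0.027, 1.0, -0.0, -0.0]
force: [0.0, 0.4, 0.3]
width: 0.0852
finger_force: 0.0
```

```bash
cat > nz.py <<'E'
from h import *
W=wcam("w6");p0=[.4500,.3864,.053]
t=np.linspace(0,2*np.pi,120);X=np.r_[np.c_[.02*np.cos(t),.02*np.sin(t),.111+.015*np.cos(t)],np.c_[.02*np.cos(t),.02*np.sin(t),0*t]]
hull=lambda p:cv2.convexHull(proj(W,pose(p,X)).astype(np.float32))[:,0]
h0=hull(p0);x0,y0=h0.min(0).astype(int)-15;x1,y1=h0.max(0).astype(int)+15
print("pred bbox",x0+15,y0+15,x1-15,y1-15)
hs=cv2.cvtColor(W["img"],cv2.COLOR_BGR2HSV);m=((hs[...,1]<70)).astype(np.uint8)
k=np.zeros_like(m);x0,y0=max(x0,0),max(y0,0);k[y0:y1,x0:x1]=m[y0:y1,x0:x1]
k=cv2.morphologyEx(k,cv2.MORPH_CLOSE,np.ones((9,9)));n,l,st,_=cv2.connectedComponentsWithStats(k);i=1+st[1:,4].argmax();print(st[i])
cn=cv2.convexHull(max(cv2.findContours((l==i).astype(np.uint8),0,1)[0],key=cv2.contourArea)).astype(np.float32)
def f(p):
    h=hull(p).reshape(-1,1,2);a=[cv2.pointPolygonTest(h,(float(q[0]),float(q[1])),True) for q in cn[:,0]];b=[cv2.pointPolygonTest(cn,(float(q[0]),float(q[1])),True) for q in h[::6,0]];return np.r_[a,b]
r=min((least_squares(f,[p0[0],p0[1],y],loss="soft_l1",diff_step=1e-3) for y in(-.4,0.05,.4)),key=lambda r:r.cost)
print(r.x,np.degrees(r.x[2]),r.cost,np.abs(r.fun).mean(),abs(r.fun).max(),"p0 res",np.abs(f(p0)).mean())
rel([r.x[0],r.x[1],.0],toolR(93))
E
python3 nz.py
```

```text
pred bbox 318 178 366 248
[ 320  181   47   69 2597]
[ 0.45123932  0.38716163 -0.05671215] -3.2493669497953044 3.082009800699972 0.29005258170811005 1.1609954833984375 p0 res 0.8486958626012743
mm [ -1.6  16.1 278. ] deg [ 0.  -0.   0.1] | F [ 0.4  0.1 -0. ] t 13.93 q [39. 15. -0. 75.  0. 36.] pos [0.4507 0.371  0.278 ]
```

Call:
servo_tool(
  motion=[
    [-0.001,0.01,0.04,0,0,3,0.065],
    [-0.0015,0.016,0.09,0,0,3,0.065],
    [-0.0015,0.016,0.14,0,0,3,0.065],
    [-0.0015,0.016,0.18,0,0,3,0.065],
    [-0.0015,0.016,0.21,0,0,3,0.065],
  ],
  force=40,
)

```text
clock: 14.55
tool_pos: [0.4507, 0.3865, 0.0663]
tcp_rot: [-0.0, 1.0, -0.0, -0.001]
force: [0.1, 0.2, -0.1]
width: 0.0647
finger_force: 0.0
```

```bash
python3 -c "
from h import *
rel([.4512,.3872,.061],toolR(90))"
```

```text
mm [-0.5  0.7  5.3] deg [-0.  -0.1  0. ] | F [ 0.1  0.2 -0.1] t 14.55 q [ 41.  24. -17.  49.   0.  41.] pos [0.4507 0.3865 0.0663]
```

Call:
servo_tool(
  motion=[
    [-0.0005,0.0007,0.005,0,0,0,0.06],
    [-0.0005,0.0007,0.005,0,0,0,0.045],
    [-0.0005,0.0007,0.005,0,0,0,0.035],
    [-0.0005,0.0007,0.005,0,0,0,0.03],
    [-0.0005,0.0007,0.005,0,0,0,0.03],
  ],
  force=40,
)

```text
clock: 15.18
tool_pos: [0.4525, 0.3894, 0.0635]
tcp_rot: [-0.001, 1.0, 0.0, 0.0]
force: [-0.4, -1.6, 7.0]
width: 0.0396
finger_force: 40.7
```

Call:
servo_tool(
  motion=[
    [0,0,0,0,0,0,0.03],
    [0,0,-0.03,0,0,0,0.03],
    [0,0,-0.08,0,0,0,0.03],
    [0,0,-0.14,0,0,0,0.03],
    [0,0,-0.2,0,0,0,0.03],
  ],
)

```text
clock: 15.8
tool_pos: [0.4516, 0.389, 0.2639]
tcp_rot: [-0.001, 1.0, -0.0, -0.001]
force: [1.1, 0.3, -0.5]
width: 0.0397
finger_force: 40.5
```

```bash
cat > pl.py <<'E'
import sys
from h import *
from workcell import get_state
p=np.load("spig.npy");yw=np.degrees(p[3]);R=toolR(90+yw,-35)
zs=-R.as_matrix()[:,2]   # spigot z
h=float(sys.argv[1])      # TCP distance from foot along axis
off=[float(a) for a in sys.argv[2:4]] or [0,0]
X=R.as_matrix();rel(p[:3]+zs*h+X[:,0]*off[0]+X[:,1]*off[1] if len(off)==2 else p[:3]+zs*h,R)
s=get_state();d=s["tool_pos"]-p[:3];print("now tool xy,h mm",(1000*X.T@d).round(1),"F tool",(X.T@s["force"]).round(1),"w",s["width"],s["finger_force"])
E
python3 pl.py 0.19
```

```text
mm [-121.6 -349.1   34.8] deg [ -9.8 -34.2 -31. ] | F [ 1.1  0.3 -0.5] t 15.8 q [41. 17.  0. 73.  0. 41.] pos [0.4516 0.389  0.2639]
now tool xy,h mm [ -87.3  360.5 -171.5] F tool [-0.6 -0.4  1.1] w 0.039703384661155146 40.4569430463016
```

Call:
servo_tool(
  motion=[
    [-0.015,-0.045,0,-1.5,-5,-4.5,0.03],
    [-0.035,-0.1,0,-3,-11,-10,0.03],
    [-0.055,-0.155,0,-5,-17,-15.5,0.03],
    [-0.075,-0.21,0.01,-6.5,-23,-21,0.03],
    [-0.09,-0.26,0.02,-8,-28,-25.5,0.03],
  ],
  force=60,
)

```text
clock: 16.42
tool_pos: [0.5425, 0.1277, 0.2428]
tcp_rot: [-0.221, 0.942, 0.068, 0.241]
force: [0.7, -0.0, -0.8]
width: 0.0395
finger_force: 60.2
```

```bash
python3 pl.py 0.16
```

```text
mm [ 12.6 -91.5  34.7] deg [-1.8 -5.9 -5.3] | F [ 0.7 -0.  -0.8] t 16.43 q [  7.  -9. -38.  34.  10. -17.] pos [0.5425 0.1277 0.2428]
now tool xy,h mm [ -24.3   90.9 -189.9] F tool [ 0.  -0.4  1. ] w 0.03948751860383704 60.233946621344785
```

Call:
servo_tool(
  motion=[
    [0.003,-0.03,0.005,-0.8,-3,-2.5,0.03],
    [0.008,-0.06,0.012,-1.8,-5.9,-5.3,0.03],
    [0.0126,-0.0915,0.02,-1.8,-5.9,-5.3,0.03],
    [0.0126,-0.0915,0.03,-1.8,-5.9,-5.3,0.03],
    [0.0126,-0.0915,0.0347,-1.8,-5.9,-5.3,0.03],
  ],
)

```text
clock: 17.05
tool_pos: [0.5876, 0.051, 0.2024]
tcp_rot: [-0.263, 0.918, 0.084, 0.286]
force: [0.0, 1.1, -1.5]
width: 0.0396
finger_force: 60.4
```

Call:
servo_tool(
  motion=[
    [0,0,0,0,0,0,0.03],
    [0,0,0,0,0,0,0.03],
    [0,0,0,0,0,0,0.03],
    [0,0,0,0,0,0,0.03],
    [0,0,0,0,0,0,0.03],
  ],
)

```text
clock: 17.68
tool_pos: [0.5878, 0.0507, 0.2028]
tcp_rot: [-0.263, 0.918, 0.083, 0.286]
force: [0.2, 0.1, -0.0]
width: 0.0392
finger_force: 60.4
```

```bash
python3 pl.py 0.11; cat > chk.py <<'E'
# where does the held tube's outline sit vs the model (nozzle frame = tool frame shifted) in the scene camera?
from h import *
from workcell import *
import sys
s=get_state();R=Ro.from_quat(s["tcp_rot"]).as_matrix();H=float(sys.argv[1])
N=np.c_[-R[:,0],R[:,1],-R[:,2]]   # nozzle axes: x=-tool x
t=np.linspace(0,2*np.pi,120);X=np.r_[np.c_[.02*np.cos(t),.02*np.sin(t),0*t],np.c_[.02*np.cos(t),.02*np.sin(t),0*t+.05]]
cs=[(camera(n)) for n in("scene","side")]
for c in cs:
    P=proj(c,(X@N.T)+s["tool_pos"]+R[:,2]*H);h=cv2.convexHull(P.astype(np.float32))[:,0];print("pred",h.min(0),h.max(0))
cv2.imwrite("pics/n_s.png",cs[0]["img"])
pickle.dump(cs,open("pics/held.pkl","wb"))
E
python3 chk.py 0.063
```

```text
mm [-1.1 -1.6 48.6] deg [ 0.  -0.3 -0.2] | F [ 0.2  0.1 -0. ] t 17.68 q [ -7.  -3. -41.  24.  21. -33.] pos [0.5878 0.0507 0.2028]
now tool xy,h mm [   0.9    1.6 -158.6] F tool [-0.2 -0.   0.2] w 0.03915385633863213 60.38531448020933
pred [286.35706 186.29091] [312.34274 211.5061 ]
pred [281.19144 182.64362] [304.64682 206.89876]
```

Call:
servo_tool(
  motion=[
    [-0.001,-0.0016,0.012,0,-0.3,0,0.03],
    [-0.001,-0.0016,0.025,0,-0.3,0,0.03],
    [-0.001,-0.0016,0.037,0,-0.3,0,0.03],
    [-0.001,-0.0016,0.048,0,-0.3,0,0.03],
    [-0.001,-0.0016,0.048,0,-0.3,0,0.03],
  ],
)

```text
clock: 18.4
tool_pos: [0.612, 0.0647, 0.1623]
tcp_rot: [-0.263, 0.917, 0.085, 0.287]
force: [-0.4, -0.0, -1.5]
width: 0.0394
finger_force: 60.4
```

```bash
python3 pl.py 0.095
```

```text
mm [-1.3 -0.7 14.4] deg [ 0.1 -0.1 -0.2] | F [-0.4 -0.  -1.5] t 18.4 q [ -5.   2. -42.  16.  20. -31.] pos [0.612  0.0647 0.1623]
now tool xy,h mm [   1.2    0.6 -109.4] F tool [1.2 0.2 1. ] w 0.03942154710628188 60.4017162578333
```

Call:
servo_tool(
  motion=[
    [-0.001,-0.0006,0.003,0,0,0,0.03],
    [-0.001,-0.0006,0.006,0,0,0,0.03],
    [-0.001,-0.0006,0.009,0,0,0,0.03],
    [-0.001,-0.0006,0.012,0,0,0,0.03],
    [-0.001,-0.0006,0.014,0,0,0,0.03],
  ],
)

```text
clock: 19.02
tool_pos: [0.6202, 0.0692, 0.153]
tcp_rot: [-0.263, 0.917, 0.085, 0.289]
force: [-0.9, 2.5, 1.5]
width: 0.0392
finger_force: 60.3
```

```bash
python3 pl.py 0.085
```

```text
mm [ 1.1 -0.  11.4] deg [ 0.1  0.  -0.2] | F [-0.9  2.5  1.5] t 19.02 q [ -4.   4. -42.  15.  20. -31.] pos [0.6202 0.0692 0.153 ]
now tool xy,h mm [ -1.1   0.  -96.4] F tool [-1.3  2.6 -0.9] w 0.0392367329726512 60.25761071531464
```

Call:
servo_tool(
  motion=[
    [0.0005,0,0.003,0,0,0,0.03],
    [0.0005,0,0.006,0,0,0,0.03],
    [0.0005,0,0.009,0,0,0,0.03],
    [0.0005,0,0.012,0,0,0,0.03],
    [0.0005,0,0.012,0,0,0,0.03],
  ],
)

```text
clock: 19.65
tool_pos: [0.6259, 0.0727, 0.1426]
tcp_rot: [-0.263, 0.917, 0.085, 0.289]
force: [0.8, 6.8, -0.1]
width: 0.0394
finger_force: 60.2
```

```bash
python3 pl.py 0.07
```

```text
mm [ 0.6 -0.  14.1] deg [ 0.1  0.  -0.2] | F [ 0.8  6.8 -0.1] t 19.65 q [ -4.   5. -42.  13.  20. -30.] pos [0.6259 0.0727 0.1426]
now tool xy,h mm [ -0.6  -0.  -84.1] F tool [-3.5  5.3  2.6] w 0.03943732947690806 60.17026453652761
```

Call:
servo_tool(
  motion=[
    [0,0.0008,0.004,0,0,0,0.03],
    [0,0.0008,0.008,0,0,0,0.03],
    [0,0.0008,0.012,0,0,0,0.03],
    [0,0.0008,0.016,0,0,0,0.03],
    [0,0.0008,0.018,0,0,0,0.03],
  ],
)

```text
clock: 20.27
tool_pos: [0.6342, 0.0783, 0.1278]
tcp_rot: [-0.263, 0.917, 0.084, 0.288]
force: [-0.7, 3.6, 3.0]
width: 0.0395
finger_force: 60.6
```

```bash
python3 pl.py 0.06
```

```text
mm [ 0.4 -0.2  6.3] deg [ 0.  -0.  -0.2] | F [-0.7  3.6  3. ] t 20.27 q [ -3.   7. -42.  11.  19. -30.] pos [0.6342 0.0783 0.1278]
now tool xy,h mm [ -0.4   0.2 -66.3] F tool [-2.8  3.4 -1.7] w 0.03950976421926936 60.61952808871865
```

Nearly home, with low forces. I'll push on slowly until there is axial resistance.

Call:
servo_tool(
  motion=[
    [0,0.0003,0.0015,0,0,0,0.03],
    [0,0.0003,0.003,0,0,0,0.03],
    [0,0.0003,0.004,0,0,0,0.03],
    [0,0.0003,0.005,0,0,0,0.03],
    [0,0.0003,0.005,0,0,0,0.03],
  ],
)

```text
clock: 20.9
tool_pos: [0.6363, 0.078, 0.127]
tcp_rot: [-0.261, 0.917, 0.083, 0.29]
force: [-33.4, -11.1, 40.2]
width: 0.0395
finger_force: 64.0
```

```bash
python3 pl.py 0.06
```

```text
mm [1.2 1.1 4.7] deg [-0.2  0.1 -0.3] | F [-33.4 -11.1  40.2] t 20.9 q [ -3.   7. -42.  10.  19. -29.] pos [0.6363 0.078  0.127 ]
now tool xy,h mm [ -1.2  -1.1 -64.7] F tool [  5.    8.4 -52.6] w 0.039523219312543156 63.97518938407302
```

Call:
servo_tool(
  motion=[
    [0,0,-0.001,0,0,0,0.03],
    [0,0,-0.002,0,0,0,0.03],
    [0,0,-0.0025,0,0,0,0.03],
    [0,0,-0.0025,0,0,0,0.03],
    [0,0,-0.0025,0,0,0,0.03],
  ],
)

```text
clock: 21.52
tool_pos: [0.6359, 0.0779, 0.1271]
tcp_rot: [-0.262, 0.917, 0.083, 0.289]
force: [-6.6, -1.1, 10.1]
width: 0.0394
finger_force: 60.2
```

```bash
python3 pl.py 0.06
```

```text
mm [0.9 1.  4.9] deg [-0.1  0.  -0.2] | F [-6.6 -1.1 10.1] t 21.52 q [ -3.   7. -42.  10.  19. -29.] pos [0.6359 0.0779 0.1271]
now tool xy,h mm [ -0.9  -1.  -64.9] F tool [ -0.8   2.6 -11.8] w 0.039372071836374166 60.23391634225845
```

Call:
servo_tool(
  motion=[
    [0,0,0,0,0,0,0.045],
    [0,0,0,0,0,0,0.06],
    [0,0,0,0,0,0,0.065],
    [0,0,-0.01,0,0,0,0.065],
    [0,0,-0.03,0,0,0,0.065],
  ],
  force=20,
)

```text
clock: 22.15
tool_pos: [0.6197, 0.0699, 0.1502]
tcp_rot: [-0.263, 0.917, 0.084, 0.288]
force: [0.2, -0.4, 0.4]
width: 0.0652
finger_force: 0.0
```

Call:
servo_tool(
  motion=[
    [0,0,-0.02,0,0,0,0.065],
    [0,0,-0.05,0,0,0,0.065],
    [0,0,-0.09,0,0,0,0.065],
    [0,0,-0.12,0,0,0,0.065],
    [0,0,-0.12,0,0,0,0.065],
  ],
)

```text
clock: 22.78
tool_pos: [0.5631, 0.0324, 0.252]
tcp_rot: [-0.262, 0.917, 0.083, 0.29]
force: [-0.3, 0.1, 0.4]
width: 0.0651
finger_force: 0.0
```

```bash
cat > fin.py <<'E'
from h import *
from workcell import get_state
W=wcam("w7");p=np.load("spig.npy");a=np.radians(35)
B=Ro.from_euler("z",p[3])*Ro.from_matrix(np.array([[np.cos(a),0,-np.sin(a)],[0,1,0],[np.sin(a),0,np.cos(a)]]))
t=np.linspace(0,2*np.pi,120)
def hull(q): # dx,dy,dz,yaw about axis
    X=np.c_[.02*np.cos(t),.02*np.sin(t),.111+.015*np.cos(t)];Y=Ro.from_euler("z",q[3]).apply(X)+q[:3]
    return proj(W,B.apply(Y)+p[:3])
for z in(0,.004,.01,.038):
    h=hull([0,0,z,0]);print(z,"rim bbox",h.min(0).round(),h.max(0).round(),"low pt",h[60].round(),"high",h[0].round())
g=cv2.cvtColor(W["img"],cv2.COLOR_BGR2GRAY)
x0,y0=hull([0,0,0,0]).min(0).astype(int);x1,y1=hull([0,0,0,0]).max(0).astype(int)
for y in range(y0-16,y1+30,5):print(y,"".join("%4d"%v for v in g[y,x0-20:x1+24:5]))
print("cols",x0-20,"step5")
print(get_state()["force"].round(1))
E
python3 fin.py
```

```text
0 rim bbox [298. 206.] [356. 274.] low pt [326. 206.] high [327. 274.]
0.004 rim bbox [297. 207.] [356. 277.] low pt [326. 207.] high [327. 277.]
0.01 rim bbox [296. 209.] [357. 280.] low pt [326. 209.] high [327. 280.]
0.038 rim bbox [293. 219.] [360. 300.] low pt [326. 219.] high [327. 300.]
189  106  37  22  26  22  24  20  28 115 116 114 114  72  24  24  22  22  24  22  99 117
194  107  38  22  23  20  24  25 112  35  64  94  46  96  83  23  22  22  24  21  98 122
199  106  48  21  22  23  23  97 105 116 116 114 113 112  41  25  23  22  23  22 103 153
204  107  59  20  21  22  20 105 113 120 164 182 136 114 112  37  23  23  22  21 105 183
209  108  64  21  22  23  36 107 193 178  52  29  74 193 139 118  24  22  20  22 105 214
214  109  69  22  21  21  92 189 158  21  21  23  20  22 186 146  22  23  22  20 105 222
219  117  74  18  20  19 177 119 186 108  33  21  56 103 126 186  47  21  22  20 105 236
224  129  89  22  21  18 186 100 104 131 113 109 106 179 105  98 183  22  21  23 104 237
229  140 125 184 185 184 136 103 106 107 176 196 148 109 106  94 186 182 181 181 104 239
234 
[... 570 characters left out ...]
 116 118 118 118 218 222 223 223 219 219 229 237
269  216 224 210 209 210 222 211 202 207 215 218 225 213 209 220 205 204 202 227 241 238
274   81  83  87  87  87  85  86  89  89  88  87  87  86  86  84  86  87  86  89  81  80
279   84  83  84  84  82  84  84  85  84  85  84  84  82  85  84  82  83  85  84  85  84
284   85  84  84  82  84  84  85  86  85  83  83  84  83  85  86  84  82  83  83  84  85
289   85  84  83  84  84  84  84  82  86  85  84  85  85  83  83  84  85  83  83  84  86
294   84  85  83  82  85  84  82  81  85  84  83  82  85  83  82  84  83  84  82  85  83
299   83  83  82  82  83  83  82  84  82  82  84  84  84  86  84  81  83  84  82  84  84
cols 277 step5
[0.4 0.3 0.1]
```

The tube's rim sits at the home projection: rows about 204–268 against 206–274 predicted. Its low side points to the front and contact forces are zero, so I'm handing in.

```bash
python3 -c "
from workcell import *
print(job_done())"
```

```text
the job is handed in; nothing more can be done
None
```

I levered the flap open with the red screwdriver and laid the screwdriver back flat. I then pushed the bare nozzle home on the spigot, low side of its mouth to the front, let go and handed the job in at about 23 s; no verdict came back.

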